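# Hold the relief-valve plunger down through a guide

## Task

Set the metal guide plate squarely on top of the aluminium valve housing, boss upwards and its edges flush with the housing's edges all round, and let go of it. Then take the drift out of its wooden rack, reach its slim shaft down through the guide's hole and press the sprung plunger inside the housing fully down, leaving the plate in place. Finish while still gripping the drift and holding the plunger down, so that its circlip could be taken out; leave the loose valve springs and the tappet alone.

Things in the scene. Friction and masses are not known exactly. Their poses are not given: they have to be found in the camera images.
- housing_top (a point): The aluminium valve housing, a fixed square block 76 x 76 mm and 55 mm high on the bench, with a low foot lug to either side along y (100 mm over both, 10 mm high) and an upright round bore of 31 mm diameter in the middle of its top. This point: centre of the top face, on the bore's axis; z up, x and y square to the block's sides.
- plunger (a joint): The steel plunger in the housing's bore (28 mm diameter, flat crown). Value: how far it is pressed down in m, 0 at rest (crown 12 mm below the housing's top), 0.010 at its hard stop. A spring resists with about 4 N at the start and 10 N at the stop and pushes it back up when released.
- guide_boss (a point): The loose metal guide plate, about 0.3 kg: a square flange 76 x 76 x 8 mm lying flat, with a square boss 36 x 36 mm rising 36 mm from the middle of the flange (44 mm high in all), sides parallel to the flange's; a round hole of 21 mm diameter runs upright through boss and flange. This point: on the hole's axis, half-way up the boss, 26 mm above the flange's underside; z up, x and y square to the sides.
- drift_handle (a point): The loose drift, about 0.14 kg, standing upright in a wooden rack: a pale wooden square handle 22 x 22 mm and 60 mm long above a round steel shaft of 12 mm diameter and 95 mm length. This point: centre of the handle, 125 mm above the shaft's tip; z along the drift upwards, x and y square to the handle's flats.
- drift_tip (a point): The lower end of the drift's shaft, on its axis.
- rack: The fixed wooden rack block, 76 x 76 x 55 mm high, with one upright hole of 13.5 mm diameter, 45 mm deep, in the middle of its top; the drift stands in it, its handle beginning 50 mm above the rack's top. Origin: centre of the underside.
- spring1: Loose valve spring standing on the bench, 35 mm diameter, 45 mm high; origin at the centre of its underside. Leave it alone.
- spring2: The second such valve spring. Leave it alone.
- tappet: Loose steel bucket tappet, 32 mm diameter, 26 mm high; origin at the centre of its underside. Leave it alone.
Not all that is in view belongs to the job. Of the things that look like the rack, take the one that is farthest to the robot's right at the start.

How it is judged:
On the way, in this order (a step that is already met when the one before it is completed fails the run):
1. the guide plate lies flush on the housing and has been let go (horizontal distance between guide_boss and housing_top below 0.004 m and z of guide_boss in the frame of housing_top between 0.023 and 0.029 m and angle between guide_boss's own z axis and vertical below 0.06 rad and (angle between the x axis of guide_boss and the x axis of housing_top, either way round below 0.1 rad or angle between the x axis of guide_boss and the y axis of housing_top, either way round below 0.1 rad) and contact force between the fingers and guide below 0.1 N and value of joint plunger below 0.002 m), for 0.2 s.
2. the drift is out of its rack, held in the gripper (horizontal distance between drift_tip and rack above 0.05 m and contact force between the fingers and drift above 1 N), for 0.1 s.
At the end, for the whole second after the job is handed in: The gripped drift, through the guide's hole and leaning under 0.2 rad, holds the plunger at least 7.5 mm down (of 10) with over 3 N; the guide plate lies flat on the housing, centred within 4 mm and square within 0.1 rad (any of four ways round), through the last second (value of joint plunger above 0.0075 m and contact force between drift and plunger above 3 N and contact force between the fingers and drift above 1 N and z of drift_tip in the frame of guide_boss below -0.038 m and horizontal distance between drift_tip and housing_top below 0.014 m and angle between drift_handle's own z axis and vertical below 0.2 rad and horizontal distance between guide_boss and housing_top below 0.004 m and z of guide_boss in the frame of housing_top between 0.023 and 0.029 m and angle between guide_boss's own z axis and vertical below 0.06 rad and (angle between the x axis of guide_boss and the x axis of housing_top, either way round below 0.1 rad or angle between the x axis of guide_boss and the y axis of housing_top, either way round below 0.1 rad)); the arm keeps its last pose, push and grip.
It fails at once if a loose valve spring or the tappet was moved more than 20 mm (distance of any of spring1, spring2, tappet from where it was at the start of the episode above 0.02 m).
It also fails if it takes over 54 s, if anything falls off the work surface, if the arm or the gripper's body presses on something with over 40 N, if the wrist force passes 120 N, or if a joint passes its speed limit or range.

## Robot

A 6-joint arm with a two-finger parallel gripper is mounted at the origin on the work surface. World frame = base frame: x ahead of the robot, y to its left, z up, the work surface at z = 0. Lengths are in m, angles in rad, forces in N, time in s.
With the tool pointing down it reaches from about 0.325 to 1 m from the base axis. Payload 5.1 kg.
Tool frame: the origin (TCP) lies on the mounting face of the last link; the fingertips stand 173 mm ahead of it and the grasp point (between the pads) lies 155 mm ahead of it; z points along the fingers, x is the direction in which the jaws open and shut, and the axes are right-handed (so a half turn about z gives the same grasp; the last joint's range is limited). The gripper opens to 85 mm and grips with 20 to 120 N. Pads are 22 mm wide; open, the fingers measure 114 mm over their backs; the gripper's body (76 mm by 85 mm) begins 54 mm behind the grasp point. The pads swing forward as they close: fully open they stand 13 mm farther back than shut.
Start: joints at [1.068, 0.124, 1.65, -0, 1.367, -0.083], TCP at [0.265, 0.594, 0.405] pointing down, gripper open.
Joint ranges: [-2.61, 2.61], [-1.02, 2.33], [0.03, 2.71], [-1.35, 4.49], [0.32, 2.68], [-2.91, 2.91]. Speed limits (rad/s): [2.57, 2.57, 3.14, 3.14, 3.14, 3.14].

## Interface

Orientations are given as a unit quaternion [w, x, y, z].
In Python, from bench import bot gives the robot as it stands. The module is installed in compiled form; this text tells all that it offers.
- The arm moves only by the tool drive_tool, never from a script. Its argument "deltas" is a list of rows, each an object of numbers: "wx", "wy", "wz": the turn, a rotation vector about the tool's x, y, z in rad; "tx", "ty", "tz": the shift along the tool's x, y, z in m; "fingers": the closure, from 0 (fully open) to 1 (shut). A call has 1 to 8 rows; each row shifts and turns the commanded pose from where the row before left it, along the tool's axes as they then stand; what a row does not reach is not made up. A row lasts 1/8 s, in which the tool goes at most 62.5 mm and 10.7 degrees, less where a joint would pass 70% of its speed; a pose out of reach is approached as far as the arm can. A call is refused whole if a number of a shift passes 0.0625 or a number of a turn 0.188, either way. A call with a gripper value outside its range is refused whole. The fingers move at their own pace and stop on an object; "force" is the grip in N (left out, the last holds). Time passes only in rows, so rows that do not move let the fingers close. It gives the time, the measured TCP pose, the force and the opening at its end, in the units of the state.
- bot.get_state(): the state, without advancing time (a new reading comes with each control period).
- bot.read_camera(name): name is "side" or "top"; returns the picture (400x640x3 uint8, red, green, blue); there is no depth.
- bot.camera_model(name): a dict with "fx", "fy", "cx", "cy" (pixels), "world_to_cam" (4x4, takes a point from world to camera coordinates). Camera axes: x right, y up, looking along -z (the intrinsics and any distortion apply to the point x, -y, -z); pixel columns grow to the right and rows downward; lengths in m; the calibration is good to about 2 mm. A picture is of the moment at which its call begins. camera_model takes no time and is no camera call.
- bot.job_done(): hands the job in, once; it reports no verdict.
Trained networks look in the newest picture that a camera, given by its name, has taken for a name from the list of things; names that differ only in an ending like _2 or _b are one class to them, and where a whole thing is asked for, a point or a joint stands for the part that bears it (a point fixed in the world has none). Each returns a list of dicts, best first, with "score" (0 to 1); they miss things now and then, are a little off and sometimes report something else, mostly with a low value. They report only what shows in the picture. A call takes as long as a camera call. They do not tell look-alikes from the thing itself.
- bot.find_in(camera, thing): "at" ([row, column] in pixels, amid what is visible of it).
- bot.spot_point(camera, thing): "at" ([row, column] in pixels: a listed point, or the origin of a listed thing).
The state is a dict: "time": time; "joints": joint angles; "joint_vel": joint speeds; "tau": joint torques, N m; "tcp_pos": TCP position; "ee_rot": TCP orientation; "force": force on the tool from outside, world axes, zero at the start; "torque": the same for the moment, N m; "width": finger opening in m.
Only numpy, scipy, OpenCV 4.12 (cv2) and the standard library are available. Lean on these libraries where they do the work, as an engineer would, in place of code of your own. Each camera call takes 0.05 s, during which the arm holds its last target.

## Working session

There is one attempt and no reset: what is moved stays moved. The work goes in short steps, Python scripts to look and compute and a tool call to move; the robot and the scene stay as the last step left them, time stands still between calls to the robot, and variables do not carry over. Pictures are saved under pics/ and viewed, and the job is handed in when it is done.

Besides the shell and the picture viewer there is one more tool, called in YAML: its name, and indented under it one key for each argument. drive_tool: Moves the arm, as the interface text tells. Its arguments: {"type":"object","properties":{"deltas":{"type":"array","items":{"type":"object","properties":{"wx":{"type":"number"},"wy":{"type":"number"},"wz":{"type":"number"},"tx":{"type":"number"},"ty":{"type":"number"},"tz":{"type":"number"},"fingers":{"type":"number"}}}},"force":{"type":"number"}},"required":["deltas"]}

```bash
mkdir -p pics; cat > h.py <<'E'
import numpy as np, cv2
from bench import bot
def shot(n,f):
    im=bot.read_camera(n); cv2.imwrite('pics/'+f,im[:,:,::-1]); return im
def ray(n,at):
    m=bot.camera_model(n); W=np.array(m['world_to_cam']); r,c=at
    d=np.array([(c-m['cx'])/m['fx'],-(r-m['cy'])/m['fy'],-1.])
    R=W[:3,:3]; return -R.T@W[:3,3], R.T@d
def onz(n,at,z):
    o,d=ray(n,at); return o+d*(z-o[2])/d[2]
def proj(n,p):
    m=bot.camera_model(n); W=np.array(m['world_to_cam']); q=W[:3,:3]@np.array(p)+W[:3,3]
    return [m['cy']+m['fy']*(-q[1])/(-q[2]), m['cx']+m['fx']*q[0]/(-q[2])]
E
python3 - <<'E'
from h import *
np.set_printoptions(precision=4,suppress=True)
for n in('side','top'):
    shot(n,n+'0.png'); m=bot.camera_model(n); print({k:v for k,v in m.items() if k!='world_to_cam'}); o,d=ray(n,(200,320)); print(o,d)
for n in('side','top'):
  for t,z in(('housing_top',.055),('guide_boss',.026),('drift_handle',.135),('rack',0),('spring1',0),('tappet',0)):
    for x in bot.spot_point(n,t)[:4]: print(n,t,np.round(x['at'],1),round(x['score'],2),onz(n,x['at'],z))
s=bot.get_state();print(s)
E
```

```text
{'fx': 408.6884684333843, 'fy': 408.6884684333843, 'cx': 327.63849590618975, 'cy': 198.34137589881928}
[ 0.1485 -0.4382  0.6397] [ 0.4987  0.6006 -0.6253]
{'fx': 454.87875903553334, 'fy': 454.87875903553334, 'cx': 324.7678306309362, 'cy': 193.402168793247}
[0.5072 0.0693 1.185 ] [ 0.0805  0.0209 -0.9967]
side housing_top [244.6 358.2] 0.85 [ 0.5837 -0.0362  0.055 ]
side guide_boss [344.4 402.5] 0.93 [ 0.5008 -0.2339  0.026 ]
side drift_handle [159.  275.8] 0.82 [0.5669 0.2229 0.135 ]
side rack [195.1 192.9] 0.74 [0.4217 0.3915 0.    ]
side rack [200.6 276.7] 0.72 [0.573  0.2418 0.    ]
side rack [180.1 253.7] 0.63 [0.575  0.3515 0.    ]
side spring1 [237.7 429.8] 0.81 [ 0.766  -0.0846  0.    ]
side spring1 [186.5 317.3] 0.78 [0.6889 0.2243 0.    ]
side tappet [188.4 372.1] 0.65 [0.7952 0.1287 0.    ]
top housing_top [207.8 371.5] 0.8 [ 0.5767 -0.0347  0.055 ]
top guide_boss [237.4 452. ] 0.89 [ 0.4997 -0.2385  0.026 ]
top guide_boss [210.2 255.2] 0.16 [0.5778 0.2596 0.026 ]
top drift_handle [211.  256.9] 0.62 [0.5693 0.2378 0.135 ]
top rack [211.  259.1] 0.96 [0.5771 0.2537 0.    ]
top rack [272.4 208.4] 0.64 [0.4209 0.3855 0.    ]
top rack [213.7 214.5] 0.56 [0.5722 0.3704 0.    ]
top rack [171.4 266.4] 0.43 [0.6811 0.234  0.    ]
top spring1 [139.7 384.2] 0.56 [ 0.7596 -0.0782  0.    ]
top spring1 [170.9 265.2] 0.55 [0.6825 0.2371 0.    ]
top tappet [128.5 305.4] 0.58 [0.794  0.1297 0.    ]
{'time': 0.7, 'joints': array([ 1.0684,  0.1238,  1.6503, -0.    ,  1.3675, -0.0826]), 'joint_vel': array([0.0002, 0.0001, 0.0017, 0.0003, 0.0002, 0.0008]), 'tau': array([ -0.0013, -42.3461, -36.566 ,  -0.0002,   0.0007,  -0.    ]), 'tcp_pos': array([0.265 , 0.5935, 0.4047]), 'ee_rot': array([ 0.    ,  0.8389,  0.5443, -0.    ]), 'force': array([-0.4279,  0.4396,  0.1201]), 'torque': array([-0.0405,  0.0279,  0.0543]), 'width': 0.08499856215642772}
```

View pics/side0.png

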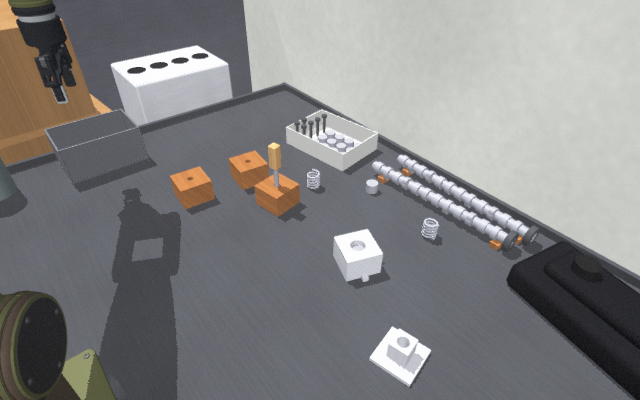

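View pics/top0.png

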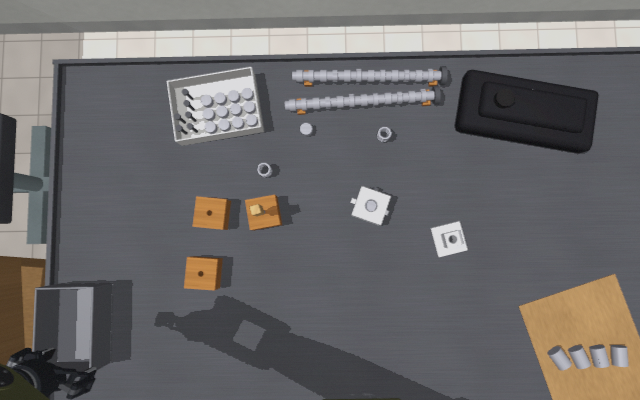

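The rack look-alikes in the top view are at (263,212) with the drift, (210,213) and (202,273). The one farthest to the right (−y, image right) is at (263,212), and it holds the drift. I'll confirm that in an enlarged crop and measure the yaws.

```bash
python3 - <<'E'
import cv2,numpy as np
im=cv2.imread('pics/top0.png'); s=cv2.imread('pics/side0.png')
def c(i,r,cc,h=25,w=25): return cv2.resize(i[r-h:r+h,cc-w:cc+w],(400,400),interpolation=cv2.INTER_CUBIC)
a=np.hstack([c(im,206,371),c(im,239,450)])
b=np.hstack([c(im,211,262),c(s,178,275,40,40)])
cv2.imwrite('pics/z1.png',cv2.resize(np.vstack([a,b]),(600,600)))
b=np.hstack([c(s,255,358,32,32),c(s,355,402,32,32)])
cv2.imwrite('pics/z2.png',b)
E
```

```text
(no output)
```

View pics/z1.png

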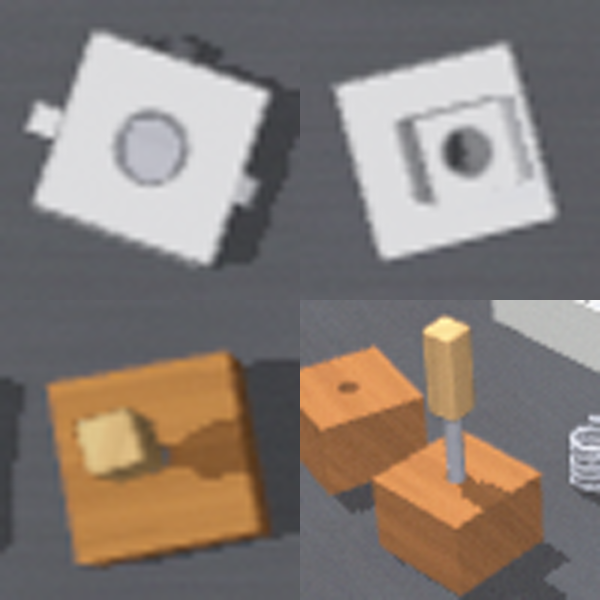

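View pics/z2.png

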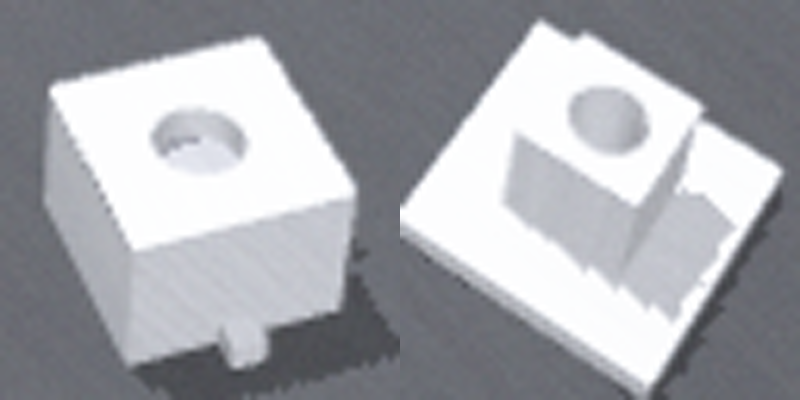

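The crop confirms it: the drift stands in the rightmost rack, with the handle at about (255,211) in the top view. Next I fit poses from the picture corners.

```bash
cat > fit.py <<'E'
from h import *
from scipy.optimize import least_squares
np.set_printoptions(precision=4,suppress=True)
def fit(n,pix,half,z,x0):
    pix=np.array(pix,float)
    def pts(p): 
        c,s=np.cos(p[2]),np.sin(p[2])
        return [(p[0]+half*(a*c-b*s),p[1]+half*(a*s+b*c),z) for a,b in((1,1),(1,-1),(-1,-1),(-1,1))]
    def f(p,k,fl=False):
        P=np.array([proj(n,q) for q in pts(p)]); P=np.roll(P,k,0); return (P-pix).ravel()
    best=min((least_squares(f,x0,args=(k,)) for k in range(4)),key=lambda r:r.cost)
    p=best.x; p[2]=(p[2]+np.pi/4)%(np.pi/2)-np.pi/4
    return p,np.sqrt(best.cost*2/4)
def cr(pts,k,r0,c0,dx=0,dy=0): return [(r0+(y-dy+.5)/k-.5,c0+(x-dx+.5)/k-.5) for x,y in pts]
E
python3 - <<'E'
from fit import *
print('H top',fit('top',cr([(95,31),(270,95),(213,266),(35,207)],6,181,346),.038,.055,[.577,-.035,-.2]))
print('H side',fit('side',cr([(50,88),(262,37),(356,188),(134,250)],6.25,223,326),.038,.055,[.577,-.035,-.2]))
print('G top',fit('top',cr([(333,87),(509,42),(556,216),(382,260)],6,214,425,300),.038,.008,[.5,-.235,.2]))
print('G side',fit('side',cr([(398,205),(540,20),(783,170),(645,388)],6.25,323,370,400),.038,.008,[.5,-.235,.2]))
print('D top',fit('top',cr([(78,418),(126,409),(139,461),(88,475)],6,186,237,0,300),.011,.165,[.57,.235,.2]))
print('R top',fit('top',cr([(48,384),(230,351),(259,533),(80,565)],6,186,237,0,300),.038,.055,[.57,.235,.2]))
import sys
s=bot.get_state();print(s['time'],s['tcp_pos'],cv2.__version__)
E
```

```text
H top (array([ 0.5824, -0.0339, -0.3534]), np.float64(0.35799156079621386))
H side (array([ 0.5828, -0.0355, -0.3569]), np.float64(0.4199863952224765))
G top (array([ 0.4963, -0.2348,  0.2287]), np.float64(0.3181235296733322))
G side (array([ 0.4958, -0.2362,  0.2018]), np.float64(0.6204525252539723))
D top (array([0.572 , 0.2382, 0.2064]), np.float64(0.7401831220854246))Traceback (most recent call last):
  File "<stdin>", line 7, in <module>
  File "fit.py", line 11, in fit
    best=min((least_squares(f,x0,args=(k,)) for k in range(4)),key=lambda r:r.cost)
  File "fit.py", line 11, in <genexpr>
    best=min((least_squares(f,x0,args=(k,)) for k in range(4)),key=lambda r:r.cost)
              ~~~~~~~~~~~~~^^^^^^^^^^^^^^^^
    return func(*args, **kwargs)
    result = trf(vector_fun.fun, vector_fun.jac, x0, f0, J0, lb, ub, ftol, xtol,
                 gtol, max_nfev, x_scale, loss_function, tr_solver,
                 tr_options.copy(), verbose, callback=callback_wrapped)
    return trf_no_bounds(
        fun, jac, x0, f0, J0, ftol, xtol, gtol, max_nfev, x_scale,
        loss_function,
[... 718 characters left out ...]
   df = [f_eval - f0 for f_eval in f_evals]
                                    ^^^^^^^
    f = np.atleast_1d(self.fun(x, *self.args, **self.kwargs))
                      ~~~~~~~~^^^^^^^^^^^^^^^^^^^^^^^^^^^^^^
    return np.atleast_1d(self.fun(x))
                         ~~~~~~~~^^^
    return self.f(x, *self.args, **self.kwargs)
           ~~~~~~^^^^^^^^^^^^^^^^^^^^^^^^^^^^^^
  File "fit.py", line 10, in f
    P=np.array([proj(n,q) for q in pts(p)]); P=np.roll(P,k,0); return (P-pix).ravel()
                ~~~~^^^^^
  File "h.py", line 12, in proj
    m=bot.camera_model(n); W=np.array(m['world_to_cam']); q=W[:3,:3]@np.array(p)+W[:3,3]
ValueError: time passes only in moves, steps and waits
```

Side and top agree within 2 mm. Housing: (0.5826, −0.0347), yaw −0.355. Guide: (0.496, −0.2355), yaw 0.215. Drift: (0.572, 0.238), yaw about 0.2. Now turning the tool to yaw 0.215 and moving to above the guide.

drive_tool:
  deltas:
    - {"wz": 0.186}
    - {"wz": 0.186}
    - {"wz": 0.186}
    - {"wz": 0.186}
    - {"wz": 0.186}
    - {"tx": 0.0035, "ty": 0.06}
    - {"tx": 0.0035, "ty": 0.06}
    - {"tx": 0.0035, "ty": 0.06}

```text
$.deltas[0]: bad value
```

drive_tool:
  deltas:
    - {"tx": 0.0035, "ty": 0.06}
    - {"tx": 0.0035, "ty": 0.06}
    - {"tx": 0.0035, "ty": 0.06}
    - {"tx": 0.0035, "ty": 0.06}
    - {"tx": 0.0035, "ty": 0.06}
    - {"tx": 0.0035, "ty": 0.06}
    - {"tx": 0.0035, "ty": 0.06}
    - {"tx": 0.0035, "ty": 0.06}

```text
$.deltas[0]: bad value
```

```bash
cat > go.py <<'E'
import sys,numpy as np
from bench import bot
from scipy.spatial.transform import Rotation as R
def st():
    s=bot.get_state(); q=s['ee_rot']; r=R.from_quat([q[1],q[2],q[3],q[0]]); return s,r
def to(x,y,z,yaw=None):
    "grasp point target, vertical tool"
    s,r=st(); M=r.as_matrix(); g=np.array([x,y,z+.155]); cur=np.arctan2(M[1,0],M[0,0])
    print('t',round(s['time'],2),'tcp',s['tcp_pos'],'yaw',round(cur,4),'tilt',M[:2,2],'F',s['force'],'w',round(s['width'],4))
    if yaw is None: yaw=cur
    T=R.from_euler('z',yaw)*R.from_euler('x',np.pi)
    print('turn',(r.inv()*T).as_rotvec(),'shift now axes',M.T@(g-s['tcp_pos']),'shift after turn',T.as_matrix().T@(g-s['tcp_pos']))
np.set_printoptions(precision=4,suppress=True)
if __name__=='__main__': to(*map(float,sys.argv[1:]))
E
python3 go.py .496 -.2355 .032 .215
```

```text
t 0.7 tcp [0.265  0.5935 0.4047] yaw 1.151 tilt [ 0. -0.] F [-0.4279  0.4396  0.1201] w 0.085
turn [0.    0.    0.936] shift now axes [-0.6629  0.5489  0.2178] shift after turn [0.0488 0.8592 0.2177]
```

Bad value: probably every row needs all its keys.

drive_tool:
  deltas:
    - {"tx": 0, "ty": 0, "tz": 0, "wx": 0, "wy": 0, "wz": 0.186, "fingers": 0}
    - {"tx": 0, "ty": 0, "tz": 0, "wx": 0, "wy": 0, "wz": 0.186, "fingers": 0}
    - {"tx": 0, "ty": 0, "tz": 0, "wx": 0, "wy": 0, "wz": 0.186, "fingers": 0}
    - {"tx": 0, "ty": 0, "tz": 0, "wx": 0, "wy": 0, "wz": 0.186, "fingers": 0}
    - {"tx": 0, "ty": 0, "tz": 0, "wx": 0, "wy": 0, "wz": 0.186, "fingers": 0}
    - {"tx": 0.0035, "ty": 0.06, "tz": 0, "wx": 0, "wy": 0, "wz": 0, "fingers": 0}
    - {"tx": 0.0035, "ty": 0.06, "tz": 0, "wx": 0, "wy": 0, "wz": 0, "fingers": 0}
    - {"tx": 0.0035, "ty": 0.06, "tz": 0, "wx": 0, "wy": 0, "wz": 0, "fingers": 0}

```text
time: 1.7
tcp_pos: [0.3148, 0.4187, 0.4048]
ee_rot: [-0.0, 0.994, 0.111, 0.0]
force: [1.7, -0.4, 0.7]
width: 0.0855
```

drive_tool:
  deltas:
    - {"tx": 0.0035, "ty": 0.06, "tz": 0, "wx": 0, "wy": 0, "wz": 0, "fingers": 0}
    - {"tx": 0.0035, "ty": 0.06, "tz": 0, "wx": 0, "wy": 0, "wz": 0, "fingers": 0}
    - {"tx": 0.0035, "ty": 0.06, "tz": 0, "wx": 0, "wy": 0, "wz": 0, "fingers": 0}
    - {"tx": 0.0035, "ty": 0.06, "tz": 0, "wx": 0, "wy": 0, "wz": 0, "fingers": 0}
    - {"tx": 0.0035, "ty": 0.06, "tz": 0, "wx": 0, "wy": 0, "wz": 0, "fingers": 0}
    - {"tx": 0.0035, "ty": 0.06, "tz": 0, "wx": 0, "wy": 0, "wz": 0, "fingers": 0}
    - {"tx": 0.0035, "ty": 0.06, "tz": 0, "wx": 0, "wy": 0, "wz": 0, "fingers": 0}
    - {"tx": 0.0035, "ty": 0.06, "tz": 0, "wx": 0, "wy": 0, "wz": 0, "fingers": 0}

```text
time: 2.7
tcp_pos: [0.4472, -0.044, 0.4053]
ee_rot: [0.0, 0.994, 0.11, 0.001]
force: [0.6, -0.6, 0.6]
width: 0.0853
```

```bash
python3 go.py .496 -.2355 .032 .215
```

```text
t 2.7 tcp [ 0.4472 -0.044   0.4053] yaw 0.2206 tilt [ 0.0017 -0.0001] F [ 0.639  -0.5785  0.5634] w 0.0853
turn [ 0.0005 -0.0016  0.0056] shift now axes [0.0054 0.1974 0.2184] shift after turn [0.0068 0.1975 0.2183]
```

drive_tool:
  deltas:
    - {"tx": 0.0017, "ty": 0.0494, "tz": 0.025, "wx": 0, "wy": -0.0016, "wz": 0.0056, "fingers": 0}
    - {"tx": 0.0017, "ty": 0.0494, "tz": 0.025, "wx": 0, "wy": 0, "wz": 0, "fingers": 0}
    - {"tx": 0.0017, "ty": 0.0494, "tz": 0.025, "wx": 0, "wy": 0, "wz": 0, "fingers": 0}
    - {"tx": 0.0017, "ty": 0.0494, "tz": 0.025, "wx": 0, "wy": 0, "wz": 0, "fingers": 0}
    - {"tx": 0, "ty": 0, "tz": 0.025, "wx": 0, "wy": 0, "wz": 0, "fingers": 0}
    - {"tx": 0, "ty": 0, "tz": 0.02, "wx": 0, "wy": 0, "wz": 0, "fingers": 0}
    - {"tx": 0, "ty": 0, "tz": 0, "wx": 0, "wy": 0, "wz": 0, "fingers": 0}

```text
time: 3.58
tcp_pos: [0.4954, -0.2328, 0.2577]
ee_rot: [-0.001, 0.994, 0.108, -0.002]
force: [0.3, 0.6, 0.6]
width: 0.0853
```

```bash
python3 - <<'E'
from h import *
import go
go.to(.496,-.2355,.032,.215)
a=shot('side','s1.png');b=shot('top','t1.png')
f=lambda i,r,c,h:cv2.resize(i[max(r-h,0):r+h,c-h:c+h,::-1],(390,390),interpolation=cv2.INTER_CUBIC)
cv2.imwrite('pics/z3.png',np.hstack([f(a,345,402,55),f(b,238,450,45)]))
E
```

```text
t 3.58 tcp [ 0.4954 -0.2328  0.2577] yaw 0.2159 tilt [-0.005   0.0017] F [0.3011 0.5511 0.5653] w 0.0853
turn [-0.0027  0.0045  0.0009] shift now axes [0.0003 0.003  0.0707] shift after turn [-0.      0.0028  0.0707]
```

View pics/z3.png

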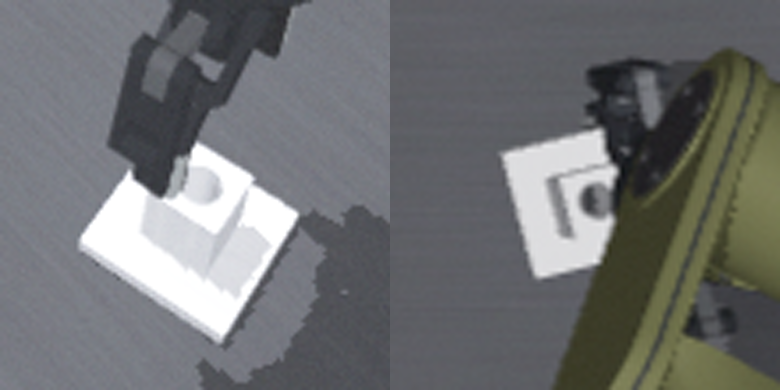

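The side view shows the near finger at about (375,342), clear of the boss on its −x side. The other finger is on the +x side, as the top view confirms. Descending.

drive_tool:
  deltas:
    - {"tx": 0, "ty": 0.0028, "tz": 0.02, "wx": 0, "wy": 0, "wz": 0, "fingers": 0}
    - {"tx": 0, "ty": 0, "tz": 0.02, "wx": 0, "wy": 0, "wz": 0, "fingers": 0}
    - {"tx": 0, "ty": 0, "tz": 0.02, "wx": 0, "wy": 0, "wz": 0, "fingers": 0}
    - {"tx": 0, "ty": 0, "tz": 0.011, "wx": 0, "wy": 0, "wz": 0, "fingers": 0}
    - {"tx": 0, "ty": 0, "tz": 0, "wx": 0, "wy": 0, "wz": 0, "fingers": 0}
    - {"tx": 0, "ty": 0, "tz": 0, "wx": 0, "wy": 0, "wz": 0, "fingers": 0}

```text
time: 4.42
tcp_pos: [0.497, -0.2365, 0.1892]
ee_rot: [0.0, 0.994, 0.107, -0.0]
force: [0.7, 0.3, 0.1]
width: 0.0857
```

```bash
python3 go.py .496 -.2355 .032 .215
```

```text
t 4.42 tcp [ 0.497  -0.2365  0.1892] yaw 0.2154 tilt [-0.0007 -0.0009] F [0.6553 0.2678 0.1303] w 0.0857
turn [0.0007 0.0009 0.0004] shift now axes [-0.0007 -0.0012  0.0022] shift after turn [-0.0007 -0.0012  0.0022]
```

drive_tool:
  deltas:
    - {"tx": 0, "ty": 0, "tz": 0, "wx": 0, "wy": 0, "wz": 0, "fingers": 1}
    - {"tx": 0, "ty": 0, "tz": 0, "wx": 0, "wy": 0, "wz": 0, "fingers": 1}
    - {"tx": 0, "ty": 0, "tz": 0, "wx": 0, "wy": 0, "wz": 0, "fingers": 1}
    - {"tx": 0, "ty": 0, "tz": 0, "wx": 0, "wy": 0, "wz": 0, "fingers": 1}
    - {"tx": 0, "ty": 0, "tz": 0, "wx": 0, "wy": 0, "wz": 0, "fingers": 1}
    - {"tx": 0, "ty": 0, "tz": 0, "wx": 0, "wy": 0, "wz": 0, "fingers": 1}
  force: 50

```text
time: 5.18
tcp_pos: [0.4969, -0.2365, 0.1893]
ee_rot: [0.0, 0.994, 0.107, -0.0]
force: [-1.3, 1.1, 5.8]
width: 0.0353
```

```bash
python3 go.py .5826 -.0347 .16 -.355
```

```text
t 5.17 tcp [ 0.4969 -0.2365  0.1893] yaw 0.2154 tilt [-0.0008 -0.0009] F [-1.2882  1.0663  5.7846] w 0.0353
turn [0.0009 0.0008 0.5704] shift now axes [ 0.1267 -0.1787 -0.1259] shift after turn [ 0.0102 -0.219  -0.1257]
```

drive_tool:
  deltas:
    - {"tx": 0, "ty": 0, "tz": -0.02, "wx": 0, "wy": 0, "wz": 0, "fingers": 1}
    - {"tx": 0, "ty": 0, "tz": -0.035, "wx": 0, "wy": 0, "wz": 0, "fingers": 1}
    - {"tx": 0, "ty": 0, "tz": -0.035, "wx": 0, "wy": 0, "wz": 0, "fingers": 1}
    - {"tx": 0, "ty": 0, "tz": -0.036, "wx": 0, "wy": 0, "wz": 0, "fingers": 1}
    - {"tx": 0, "ty": 0, "tz": 0, "wx": 0, "wy": 0, "wz": 0.15, "fingers": 1}
    - {"tx": 0, "ty": 0, "tz": 0, "wx": 0, "wy": 0, "wz": 0.15, "fingers": 1}
    - {"tx": 0, "ty": 0, "tz": 0, "wx": 0, "wy": 0, "wz": 0.15, "fingers": 1}
    - {"tx": 0, "ty": 0, "tz": 0, "wx": 0, "wy": 0, "wz": 0.12, "fingers": 1}

```text
time: 6.18
tcp_pos: [0.4964, -0.2359, 0.3147]
ee_rot: [0.0, 0.984, -0.178, -0.001]
force: [-0.7, 0.2, -2.8]
width: 0.0354
```

```bash
python3 go.py .5826 -.0347 .16 -.355
```

```text
t 6.17 tcp [ 0.4964 -0.2359  0.3147] yaw -0.3587 tilt [-0.0024  0.0002] F [-0.7067  0.2441 -2.7837] w 0.0354
turn [ 0.0006  0.0023 -0.0037] shift now axes [ 0.0101 -0.2187 -0.0005] shift after turn [ 0.0109 -0.2186 -0.0003]
```

drive_tool:
  deltas:
    - {"tx": 0.002, "ty": -0.045, "tz": 0, "wx": 0, "wy": 0, "wz": 0, "fingers": 1}
    - {"tx": 0.0025, "ty": -0.05, "tz": 0, "wx": 0, "wy": 0, "wz": 0, "fingers": 1}
    - {"tx": 0.0025, "ty": -0.05, "tz": 0, "wx": 0, "wy": 0, "wz": 0, "fingers": 1}
    - {"tx": 0.002, "ty": -0.045, "tz": 0, "wx": 0, "wy": 0, "wz": 0, "fingers": 1}
    - {"tx": 0.0015, "ty": -0.029, "tz": 0, "wx": 0, "wy": 0, "wz": 0, "fingers": 1}
    - {"tx": 0, "ty": 0, "tz": 0.025, "wx": 0, "wy": 0, "wz": 0, "fingers": 1}
    - {"tx": 0, "ty": 0, "tz": 0.025, "wx": 0, "wy": 0, "wz": 0, "fingers": 1}
    - {"tx": 0, "ty": 0, "tz": 0, "wx": 0, "wy": 0, "wz": 0, "fingers": 1}

```text
time: 7.18
tcp_pos: [0.5812, -0.0341, 0.2619]
ee_rot: [0.0, 0.984, -0.176, -0.004]
force: [-0.3, -0.9, -2.6]
width: 0.0352
```

```bash
python3 - <<'E'
from h import *
import go
go.to(.5826,-.0347,.089,-.355)
a=shot('side','s2.png');b=shot('top','t2.png')
f=lambda i,r,c,h:cv2.resize(i[max(r-h,0):r+h,c-h:c+h,::-1],(400,400),interpolation=cv2.INTER_CUBIC)
cv2.imwrite('pics/z4.png',np.hstack([f(a,245,358,40),f(b,206,371,40)]))
E
```

```text
t 7.17 tcp [ 0.5812 -0.0341  0.2619] yaw -0.3543 tilt [-0.0078  0.0007] F [-0.3469 -0.9143 -2.6464] w 0.0352
turn [0.0021 0.0076 0.0007] shift now axes [0.0017 0.     0.0179] shift after turn [0.0016 0.     0.0179]
```

View pics/z4.png

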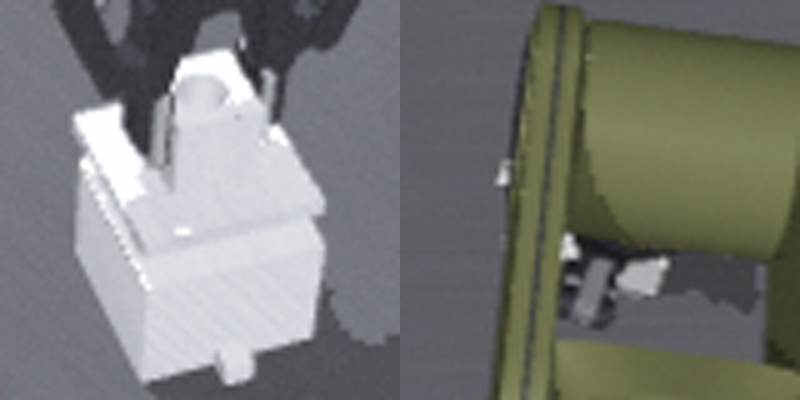

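```bash
python3 - <<'E'
from h import *
a=cv2.imread('pics/s2.png')
b=cv2.resize(a[215:275,328:398],(770,660)[:2] if 0 else (700,600),interpolation=cv2.INTER_CUBIC)
for nm,(x,y,yaw,z) in {'g':(.5812,-.0341,-.355,.0806),'u':(.5812,-.0341,-.355,.0726)}.items():
    P=[]
    for s,t in((1,1),(1,-1),(-1,-1),(-1,1)):
        c,sn=np.cos(yaw),np.sin(yaw); r,cc=proj('side',(x+.038*(s*c-t*sn),y+.038*(s*sn+t*c),z)); P.append([(cc-328+.5)*10-.5,(r-215+.5)*10-.5])
    print(nm,np.round(P)); cv2.polylines(b,[np.int32(P)],True,(0,0,255) if nm=='g' else (0,200,0),1)
cv2.imwrite('pics/z5.png',b)
E
```

```text
g [[395.  47.]
 [556. 294.]
 [192. 385.]
 [ 52. 126.]]
u [[392.  76.]
 [552. 323.]
 [190. 415.]
 [ 51. 155.]]
```

View pics/z5.png

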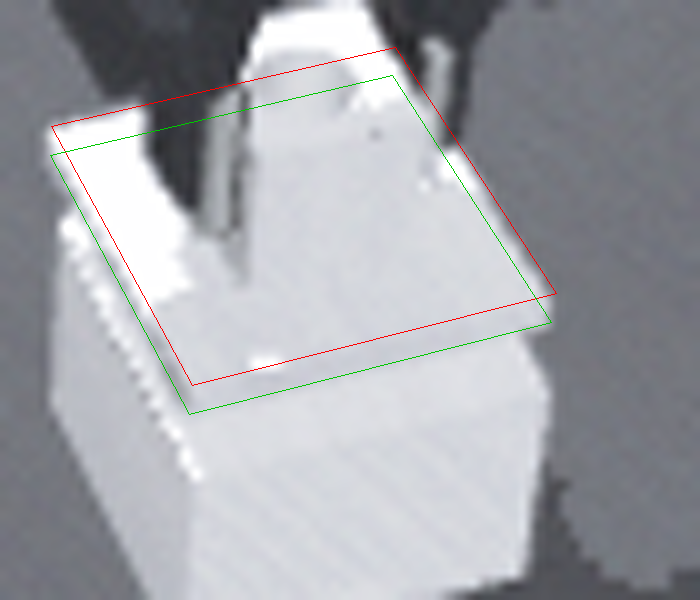

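drive_tool:
  deltas:
    - {"tx": 0.0015, "ty": 0.001, "tz": 0, "wx": 0.002, "wy": 0.0076, "wz": 0, "fingers": 1}
    - {"tx": 0, "ty": 0, "tz": 0.006, "wx": 0, "wy": 0, "wz": 0, "fingers": 1}
    - {"tx": 0, "ty": 0, "tz": 0.005, "wx": 0, "wy": 0, "wz": 0, "fingers": 1}
    - {"tx": 0, "ty": 0, "tz": 0, "wx": 0, "wy": 0, "wz": 0, "fingers": 1}
    - {"tx": 0, "ty": 0, "tz": 0, "wx": 0, "wy": 0, "wz": 0, "fingers": 1}

```text
time: 7.9
tcp_pos: [0.5838, -0.036, 0.2534]
ee_rot: [-0.0, 0.984, -0.176, 0.003]
force: [0.1, 0.0, -3.4]
width: 0.0353
```

```bash
cat > ov.py <<'E'
from h import *
import go,sys
def ov(f,H=(.5828,-.0355,-.357),G=None,zu=.055):
    go.to(.5826,-.0350,.089,-.355)
    a=shot('side',f+'s.png')[:,:,::-1]
    b=cv2.resize(a[215:275,328:398],(700,600),interpolation=cv2.INTER_CUBIC)
    for (x,y,yaw),z,col in ((H,.055,(255,0,0)),(G or H,zu+.008,(0,0,255)),(G or H,zu,(0,200,0))):
        P=[]
        for s,t in((1,1),(1,-1),(-1,-1),(-1,1)):
            c,sn=np.cos(yaw),np.sin(yaw); r,cc=proj('side',(x+.038*(s*c-t*sn),y+.038*(s*sn+t*c),z)); P.append([(cc-328+.5)*10-.5,(r-215+.5)*10-.5])
        cv2.polylines(b,[np.int32(P)],True,col,1)
    cv2.imwrite('pics/'+f+'.png',b)
E
python3 - <<'E'
from ov import *
s=bot.get_state(); ov('z6',zu=s['tcp_pos'][2]-.1893)
E
```

```text
t 7.9 tcp [ 0.5838 -0.036   0.2534] yaw -0.3546 tilt [ 0.006 -0.001] F [ 0.0627  0.03   -3.354 ] w 0.0353
turn [-0.0011 -0.006   0.0004] shift now axes [-0.0015 -0.0005  0.0094] shift after turn [-0.0014 -0.0005  0.0094]
```

View pics/z6.png

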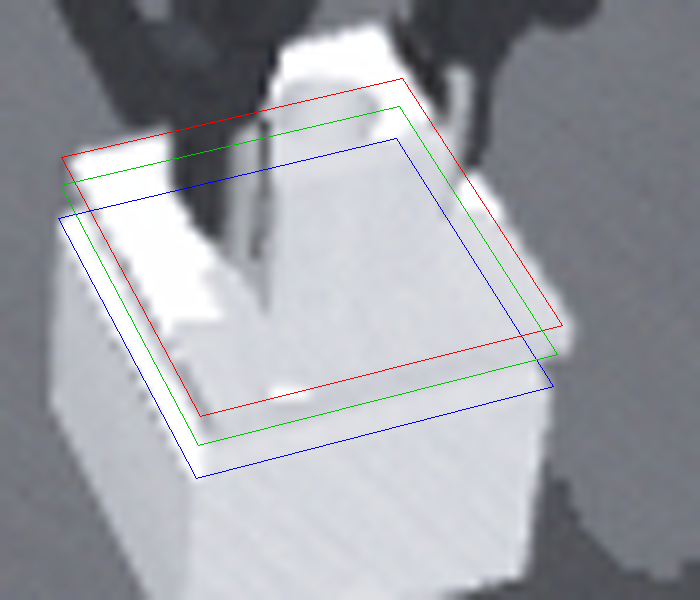

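drive_tool:
  deltas:
    - {"tx": 0, "ty": 0, "tz": 0, "wx": 0, "wy": 0, "wz": 0, "fingers": 1}
    - {"tx": 0, "ty": 0, "tz": 0, "wx": 0, "wy": 0, "wz": 0, "fingers": 1}
    - {"tx": 0, "ty": 0, "tz": 0, "wx": 0, "wy": 0, "wz": 0, "fingers": 1}
    - {"tx": 0, "ty": 0, "tz": 0, "wx": 0, "wy": 0, "wz": 0, "fingers": 1}

```text
time: 8.45
tcp_pos: [0.5838, -0.036, 0.2535]
ee_rot: [-0.0, 0.984, -0.176, 0.003]
force: [-0.5, 1.2, -3.3]
width: 0.0351
```

```bash
python3 go.py .5826 -.0350 .089 -.355
```

```text
t 8.45 tcp [ 0.5838 -0.036   0.2535] yaw -0.3546 tilt [ 0.0063 -0.0011] F [-0.5214  1.1878 -3.2761] w 0.0351
turn [-0.0011 -0.0063  0.0004] shift now axes [-0.0015 -0.0005  0.0095] shift after turn [-0.0014 -0.0005  0.0095]
```

drive_tool:
  deltas:
    - {"tx": -0.001, "ty": -0.0008, "tz": 0, "wx": -0.001, "wy": -0.006, "wz": 0, "fingers": 1}
    - {"tx": 0, "ty": 0, "tz": 0.003, "wx": 0, "wy": 0, "wz": 0, "fingers": 1}
    - {"tx": 0, "ty": 0, "tz": 0.003, "wx": 0, "wy": 0, "wz": 0, "fingers": 1}
    - {"tx": 0, "ty": 0, "tz": 0, "wx": 0, "wy": 0, "wz": 0, "fingers": 1}
    - {"tx": 0, "ty": 0, "tz": 0, "wx": 0, "wy": 0, "wz": 0, "fingers": 1}
    - {"tx": 0, "ty": 0, "tz": 0, "wx": 0, "wy": 0, "wz": 0, "fingers": 1}

```text
time: 9.2
tcp_pos: [0.5832, -0.0349, 0.2476]
ee_rot: [-0.0, 0.984, -0.176, 0.0]
force: [0.6, -0.0, -3.1]
width: 0.0351
```

```bash
python3 - <<'E'
from ov import *
s=bot.get_state(); ov('z7',zu=s['tcp_pos'][2]-.1893)
E
```

```text
t 9.2 tcp [ 0.5832 -0.0349  0.2476] yaw -0.3546 tilt [0.0005 0.    ] F [ 0.5661 -0.0199 -3.095 ] w 0.0351
turn [-0.0002 -0.0005  0.0004] shift now axes [-0.0005  0.0003  0.0036] shift after turn [-0.0005  0.0003  0.0036]
```

View pics/z7.png

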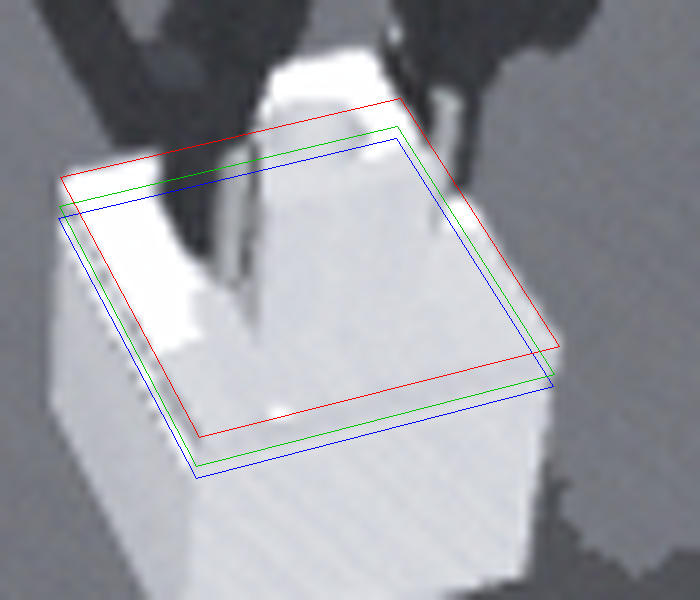

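It lines up. Lowering onto the housing.

drive_tool:
  deltas:
    - {"tx": 0, "ty": 0, "tz": 0.0015, "wx": 0, "wy": 0, "wz": 0, "fingers": 1}
    - {"tx": 0, "ty": 0, "tz": 0.0015, "wx": 0, "wy": 0, "wz": 0, "fingers": 1}
    - {"tx": 0, "ty": 0, "tz": 0, "wx": 0, "wy": 0, "wz": 0, "fingers": 1}
    - {"tx": 0, "ty": 0, "tz": 0, "wx": 0, "wy": 0, "wz": 0, "fingers": 1}

```text
time: 9.75
tcp_pos: [0.5831, -0.0349, 0.2444]
ee_rot: [-0.0, 0.984, -0.176, 0.0]
force: [0.3, -0.3, -2.1]
width: 0.035
```

drive_tool:
  deltas:
    - {"tx": 0, "ty": 0, "tz": 0.0007, "wx": 0, "wy": 0, "wz": 0, "fingers": 1}
    - {"tx": 0, "ty": 0, "tz": 0, "wx": 0, "wy": 0, "wz": 0, "fingers": 1}

```text
time: 10.0
tcp_pos: [0.5831, -0.0349, 0.2444]
ee_rot: [-0.0, 0.984, -0.176, -0.0]
force: [-2.6, 1.1, 1.4]
width: 0.0352
```

Seated: z stopped at 0.2444 and the force went from −3 N to +1.4 N. Releasing.

drive_tool:
  deltas:
    - {"tx": 0, "ty": 0, "tz": 0, "wx": 0, "wy": 0, "wz": 0, "fingers": 0.5}
    - {"tx": 0, "ty": 0, "tz": 0, "wx": 0, "wy": 0, "wz": 0, "fingers": 0.3}
    - {"tx": 0, "ty": 0, "tz": 0, "wx": 0, "wy": 0, "wz": 0, "fingers": 0}
    - {"tx": 0, "ty": 0, "tz": 0, "wx": 0, "wy": 0, "wz": 0, "fingers": 0}
    - {"tx": 0, "ty": 0, "tz": 0, "wx": 0, "wy": 0, "wz": 0, "fingers": 0}

```text
time: 10.62
tcp_pos: [0.5831, -0.0349, 0.2438]
ee_rot: [-0.0, 0.984, -0.176, 0.0]
force: [-0.2, 0.2, -0.8]
width: 0.0854
```

drive_tool:
  deltas:
    - {"tx": 0, "ty": 0, "tz": -0.02, "wx": 0, "wy": 0, "wz": 0, "fingers": 0}
    - {"tx": 0, "ty": 0, "tz": -0.04, "wx": 0, "wy": 0, "wz": 0, "fingers": 0}
    - {"tx": 0, "ty": 0, "tz": -0.06, "wx": 0, "wy": 0, "wz": 0, "fingers": 0}
    - {"tx": 0, "ty": 0, "tz": -0.04, "wx": 0, "wy": 0, "wz": 0, "fingers": 0}

```text
time: 11.12
tcp_pos: [0.5832, -0.0349, 0.409]
ee_rot: [-0.0, 0.984, -0.176, 0.003]
force: [0.4, -0.9, 0.5]
width: 0.0855
```

```bash
python3 - <<'E'
from ov import *
ov('z8',zu=.055); go.to(.572,.238,.24,.2)
E
```

```text
t 11.12 tcp [ 0.5832 -0.0349  0.409 ] yaw -0.3546 tilt [ 0.0057 -0.0008] F [ 0.3943 -0.9337  0.4725] w 0.0855
turn [-0.0013 -0.0056  0.0004] shift now axes [-0.0014  0.0005  0.165 ] shift after turn [-0.0005  0.0003  0.165 ]
t 11.18 tcp [ 0.5841 -0.035   0.4153] yaw -0.3545 tilt [ 0.0146 -0.0022] F [2.4111 0.0475 3.1058] w 0.0854
turn [ 0.001  -0.0149 -0.5545] shift now axes [-0.1064 -0.2518  0.0195] shift after turn [ 0.0423 -0.27    0.0203]
```

View pics/z8.png

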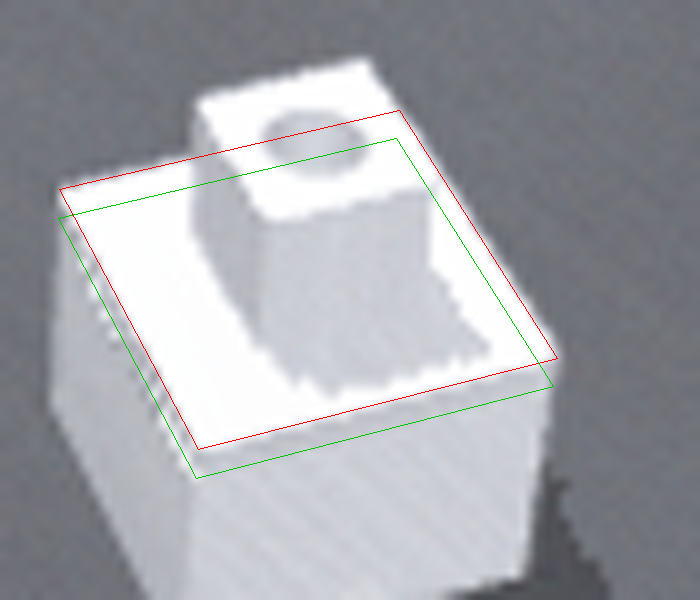

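The plate sits flush, within about 1 mm. Moving on to the drift, and refining its pose on the way.

drive_tool:
  deltas:
    - {"tx": 0, "ty": 0, "tz": 0, "wx": 0, "wy": 0, "wz": -0.185, "fingers": 0}
    - {"tx": 0, "ty": 0, "tz": 0, "wx": 0, "wy": 0, "wz": -0.185, "fingers": 0}
    - {"tx": 0, "ty": 0, "tz": 0, "wx": 0, "wy": 0, "wz": -0.185, "fingers": 0}
    - {"tx": 0.007, "ty": -0.04, "tz": 0, "wx": 0, "wy": 0, "wz": 0, "fingers": 0}
    - {"tx": 0.007, "ty": -0.04, "tz": 0, "wx": 0, "wy": 0, "wz": 0, "fingers": 0}

```text
time: 11.8
tcp_pos: [0.5807, 0.0468, 0.4053]
ee_rot: [0.0, 0.995, 0.099, 0.001]
force: [-0.1, -0.2, -0.6]
width: 0.0856
```

```bash
python3 - <<'E'
from h import *
import go
go.to(.572,.238,.24,.2)
a=cv2.imread('pics/side0.png');b=cv2.imread('pics/top0.png')
z=lambda i,r,c:cv2.resize(i[r:r+36,c:c+26],(390,540),interpolation=cv2.INTER_CUBIC)
A=np.hstack([z(a,138,262),z(b,195,243)])
def box(n,x,y,yaw,off,r0,c0):
    for z0 in(.105,.165):
        P=[]
        for s,t in((1,1),(1,-1),(-1,-1),(-1,1)):
            c,sn=np.cos(yaw),np.sin(yaw); r,cc=proj(n,(x+.011*(s*c-t*sn),y+.011*(s*sn+t*c),z0)); P.append([off+(cc-c0+.5)*15-.5,(r-r0+.5)*15-.5])
        cv2.polylines(A,[np.int32(P)],True,(0,0,255) if z0>.11 else (255,0,0),1)
box('side',.572,.238,.2,0,138,262); box('top',.572,.238,.2,390,195,243)
cv2.imwrite('pics/z9.png',A)
E
```

```text
t 11.8 tcp [0.5807 0.0468 0.4053] yaw 0.199 tilt [0.0021 0.0001] F [-0.0966 -0.1872 -0.611 ] w 0.0856
turn [ 0.0003 -0.002  -0.001 ] shift now axes [ 0.0292 -0.1891  0.0103] shift after turn [ 0.0294 -0.1891  0.0103]
```

View pics/z9.png

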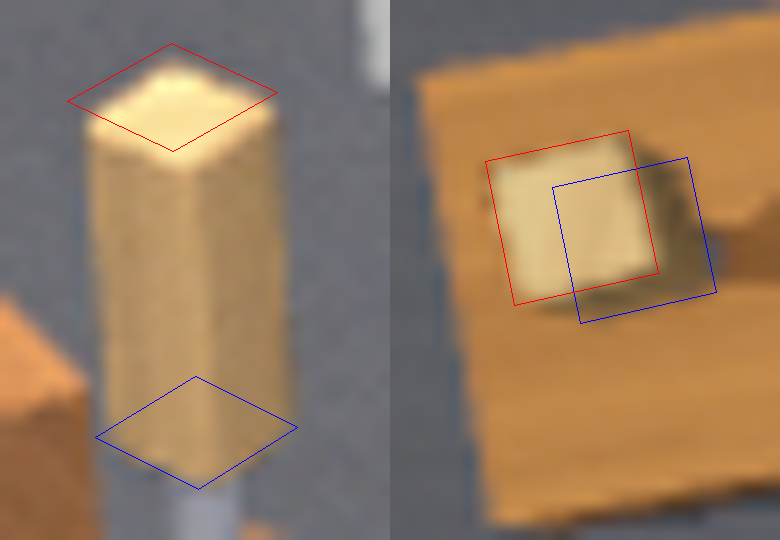

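drive_tool:
  deltas:
    - {"tx": 0.007, "ty": -0.047, "tz": 0, "wx": 0, "wy": 0, "wz": 0, "fingers": 0}
    - {"tx": 0.007, "ty": -0.047, "tz": 0, "wx": 0, "wy": 0, "wz": 0, "fingers": 0}
    - {"tx": 0.007, "ty": -0.047, "tz": 0, "wx": 0, "wy": 0, "wz": 0, "fingers": 0}
    - {"tx": 0.008, "ty": -0.047, "tz": 0, "wx": 0, "wy": 0, "wz": 0, "fingers": 0}
    - {"tx": 0, "ty": 0, "tz": 0, "wx": 0, "wy": 0, "wz": 0, "fingers": 0}
    - {"tx": 0, "ty": 0, "tz": 0, "wx": 0, "wy": 0, "wz": 0, "fingers": 0}
    - {"tx": 0, "ty": 0, "tz": 0, "wx": 0, "wy": 0, "wz": 0, "fingers": 0}

```text
time: 12.68
tcp_pos: [0.572, 0.2352, 0.4042]
ee_rot: [0.0, 0.995, 0.099, 0.0]
force: [0.3, -0.7, 0.4]
width: 0.0852
```

```bash
python3 - <<'E'
from h import *
import go
go.to(.572,.237,.135,.2)
a=shot('side','s3.png')[:,:,::-1]
cv2.imwrite('pics/z10.png',cv2.resize(a[80:220,205:345],(600,600),interpolation=cv2.INTER_CUBIC))
E
```

```text
t 12.68 tcp [0.572  0.2352 0.4042] yaw 0.199 tilt [ 0.0007 -0.0001] F [ 0.3199 -0.7053  0.3756] w 0.0852
turn [ 0.0002 -0.0007 -0.001 ] shift now axes [ 0.0003 -0.0018  0.1142] shift after turn [ 0.0004 -0.0017  0.1142]
```

View pics/z10.png

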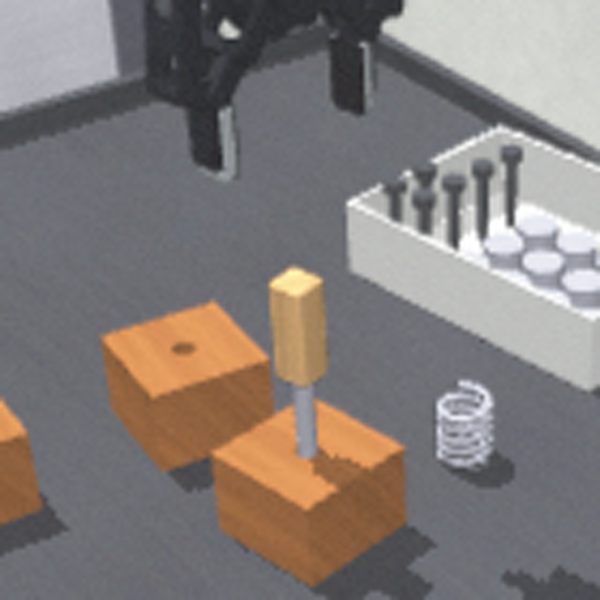

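The gripper is open straight above the handle, which is at side pixel (275,157). Descending in steps.

drive_tool:
  deltas:
    - {"tx": 0, "ty": -0.001, "tz": 0.03, "wx": 0, "wy": 0, "wz": 0, "fingers": 0}
    - {"tx": 0, "ty": 0, "tz": 0.03, "wx": 0, "wy": 0, "wz": 0, "fingers": 0}
    - {"tx": 0, "ty": 0, "tz": 0.025, "wx": 0, "wy": 0, "wz": 0, "fingers": 0}
    - {"tx": 0, "ty": 0, "tz": 0.02, "wx": 0, "wy": 0, "wz": 0, "fingers": 0}
    - {"tx": 0, "ty": 0, "tz": 0.009, "wx": 0, "wy": 0, "wz": 0, "fingers": 0}
    - {"tx": 0, "ty": 0, "tz": 0, "wx": 0, "wy": 0, "wz": 0, "fingers": 0}
    - {"tx": 0, "ty": 0, "tz": 0, "wx": 0, "wy": 0, "wz": 0, "fingers": 0}
    - {"tx": 0, "ty": 0, "tz": 0, "wx": 0, "wy": 0, "wz": 0, "fingers": 0}

```text
time: 13.72
tcp_pos: [0.5721, 0.2374, 0.2911]
ee_rot: [-0.0, 0.995, 0.1, 0.001]
force: [-0.0, -0.2, -0.1]
width: 0.0851
```

```bash
python3 - <<'E'
from h import *
import go
go.to(.572,.237,.135,.2)
a=shot('side','s4.png')[:,:,::-1]
b=shot('top','t4.png')[:,:,::-1]
cv2.imwrite('pics/z11.png',np.hstack([cv2.resize(a[120:220,225:325],(400,400),interpolation=cv2.INTER_CUBIC),cv2.resize(b[170:250,220:300],(400,400),interpolation=cv2.INTER_CUBIC)]))
E
```

```text
t 13.72 tcp [0.5721 0.2374 0.2911] yaw 0.2005 tilt [0.0023 0.0007] F [-0.0389 -0.1685 -0.1318] w 0.0851
turn [-0.0002 -0.0024  0.0005] shift now axes [-0.0002  0.0004  0.0011] shift after turn [-0.0002  0.0004  0.0011]
```

View pics/z11.png

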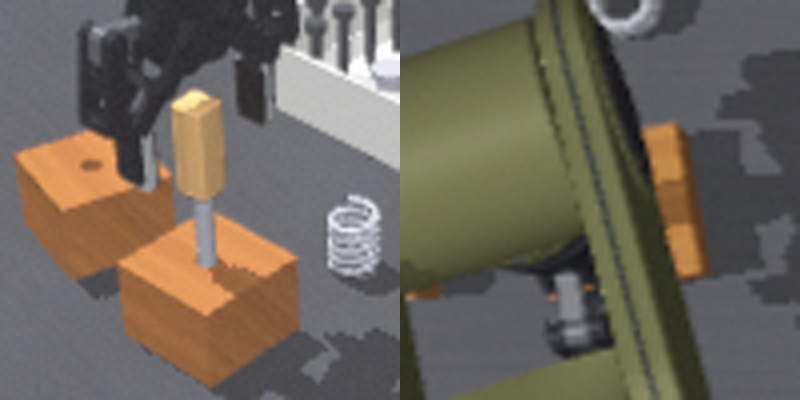

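drive_tool:
  deltas:
    - {"tx": 0, "ty": 0, "tz": 0, "wx": 0, "wy": 0, "wz": 0, "fingers": 1}
    - {"tx": 0, "ty": 0, "tz": 0, "wx": 0, "wy": 0, "wz": 0, "fingers": 1}
    - {"tx": 0, "ty": 0, "tz": 0, "wx": 0, "wy": 0, "wz": 0, "fingers": 1}
    - {"tx": 0, "ty": 0, "tz": 0, "wx": 0, "wy": 0, "wz": 0, "fingers": 1}
    - {"tx": 0, "ty": 0, "tz": 0, "wx": 0, "wy": 0, "wz": 0, "fingers": 1}
    - {"tx": 0, "ty": 0, "tz": 0, "wx": 0, "wy": 0, "wz": 0, "fingers": 1}
    - {"tx": 0, "ty": 0, "tz": 0, "wx": 0, "wy": 0, "wz": 0, "fingers": 1}
  force: 80

```text
time: 14.7
tcp_pos: [0.5717, 0.2373, 0.2899]
ee_rot: [-0.0, 0.995, 0.1, 0.0]
force: [-0.1, -0.1, 0.9]
width: 0.0213
```

drive_tool:
  deltas:
    - {"tx": 0, "ty": 0, "tz": -0.02, "wx": 0, "wy": 0, "wz": 0, "fingers": 1}
    - {"tx": 0, "ty": 0, "tz": -0.03, "wx": 0, "wy": 0, "wz": 0, "fingers": 1}
    - {"tx": 0, "ty": 0, "tz": -0.03, "wx": 0, "wy": 0, "wz": 0, "fingers": 1}
    - {"tx": 0, "ty": 0, "tz": -0.03, "wx": 0, "wy": 0, "wz": 0, "fingers": 1}
    - {"tx": 0, "ty": 0, "tz": -0.03, "wx": 0, "wy": 0, "wz": 0, "fingers": 1}

```text
time: 15.32
tcp_pos: [0.5713, 0.2372, 0.4318]
ee_rot: [0.0, 0.995, 0.1, 0.0]
force: [0.1, 0.4, -1.7]
width: 0.0211
```

```bash
python3 - <<'E'
from h import *
import go
go.to(.5826,-.035,.275,-.355)
go.to(.5826,-.035,.275,.2)
E
```

```text
t 15.32 tcp [0.5713 0.2372 0.4318] yaw 0.2004 tilt [ 0.     -0.0001] F [ 0.0744  0.3906 -1.674 ] w 0.0211
turn [ 0.0001 -0.0001  0.5554] shift now axes [-0.0431  0.269   0.0018] shift after turn [0.1052 0.2513 0.0018]
t 15.32 tcp [0.5713 0.2372 0.4318] yaw 0.2004 tilt [ 0.     -0.0001] F [ 0.0744  0.3906 -1.674 ] w 0.0211
turn [ 0.0001 -0.      0.0004] shift now axes [-0.0431  0.269   0.0018] shift after turn [-0.043   0.269   0.0018]
```

drive_tool:
  deltas:
    - {"tx": -0.006, "ty": 0.038, "tz": 0, "wx": 0, "wy": 0, "wz": 0, "fingers": 1}
    - {"tx": -0.0075, "ty": 0.047, "tz": 0, "wx": 0, "wy": 0, "wz": 0, "fingers": 1}
    - {"tx": -0.0075, "ty": 0.047, "tz": 0, "wx": 0, "wy": 0, "wz": 0, "fingers": 1}
    - {"tx": -0.0075, "ty": 0.047, "tz": 0, "wx": 0, "wy": 0, "wz": 0, "fingers": 1}
    - {"tx": -0.0075, "ty": 0.047, "tz": 0, "wx": 0, "wy": 0, "wz": 0, "fingers": 1}
    - {"tx": -0.007, "ty": 0.043, "tz": 0, "wx": 0, "wy": 0, "wz": 0, "fingers": 1}
    - {"tx": 0, "ty": 0, "tz": 0, "wx": 0, "wy": 0, "wz": 0, "fingers": 1}
    - {"tx": 0, "ty": 0, "tz": 0, "wx": 0, "wy": 0, "wz": 0, "fingers": 1}

```text
time: 16.32
tcp_pos: [0.5829, -0.0347, 0.4304]
ee_rot: [-0.0, 0.995, 0.1, 0.0]
force: [-0.3, 0.2, -1.9]
width: 0.0213
```

drive_tool:
  deltas:
    - {"tx": 0, "ty": 0, "tz": 0.02, "wx": 0, "wy": 0, "wz": 0, "fingers": 1}
    - {"tx": 0, "ty": 0, "tz": 0.015, "wx": 0, "wy": 0, "wz": 0, "fingers": 1}
    - {"tx": 0, "ty": 0, "tz": 0, "wx": 0, "wy": 0, "wz": 0, "fingers": 1}
    - {"tx": 0, "ty": 0, "tz": 0, "wx": 0, "wy": 0, "wz": 0, "fingers": 1}

```text
time: 16.82
tcp_pos: [0.5831, -0.0346, 0.3946]
ee_rot: [-0.0, 0.995, 0.1, -0.0]
force: [0.3, -0.6, -2.3]
width: 0.0214
```

```bash
python3 - <<'E'
from h import *
import go
go.to(.5826,-.035,.158,.2)
s=bot.get_state()
a=shot('side','s5.png')[:,:,::-1]
A=cv2.resize(a[150:270,300:420],(600,600),interpolation=cv2.INTER_CUBIC)
def ln(pts,col,cl=False):
    P=[[(c-300+.5)*5-.5,(r-150+.5)*5-.5] for r,c in (proj('side',p) for p in pts)]; cv2.polylines(A,[np.int32(P)],cl,col,1); return np.round(P)
q=s['ee_rot'];ax=go.st()[1].as_matrix()[:,2]; t=s['tcp_pos']
print(ln([t+ax*.185,t+ax*.280],(0,0,255)))
th=np.linspace(0,6.28,40)
ln([(.5826+.0105*np.cos(k),-.035+.0105*np.sin(k),.099) for k in th],(0,255,0),True)
ln([t+ax*.28+.006*np.array([np.cos(k),np.sin(k),0]) for k in th],(255,0,0),True)
cv2.imwrite('pics/z12.png',A)
E
```

```text
t 16.82 tcp [ 0.5831 -0.0346  0.3946] yaw 0.2009 tilt [-0.0002  0.0001] F [ 0.2566 -0.5556 -2.2878] w 0.0214
turn [-0.0001  0.0002  0.0009] shift now axes [-0.0006  0.0003  0.0816] shift after turn [-0.0006  0.0003  0.0816]
[[318. 165.]
 [300. 363.]]
```

View pics/z12.png

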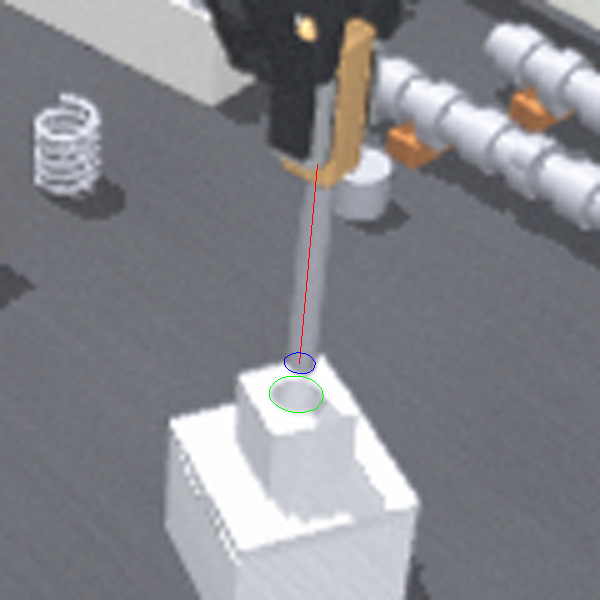

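```bash
python3 - <<'E'
import cv2
a=cv2.imread('pics/s5.png')[178:238,335:385]
cv2.imwrite('pics/z13.png',cv2.resize(a,(500,600),interpolation=cv2.INTER_CUBIC))
E
```

```text
(no output)
```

View pics/z13.png

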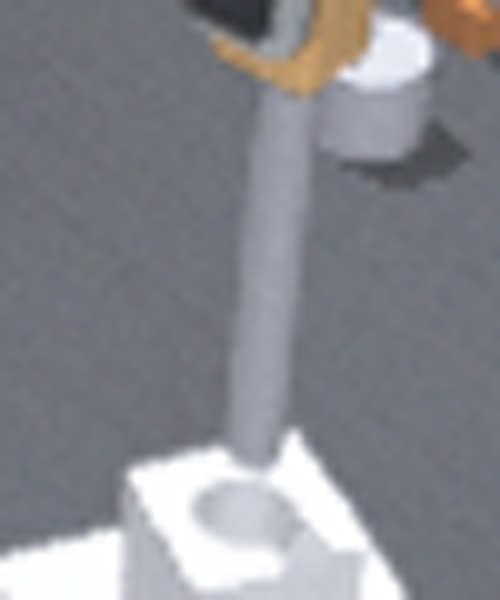

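The tip is at side pixel (360,224) and the hole at (359,229), so they line up. Inserting.

drive_tool:
  deltas:
    - {"tx": -0.0005, "ty": 0.0003, "tz": 0.01, "wx": 0, "wy": 0, "wz": 0, "fingers": 1}
    - {"tx": 0, "ty": 0, "tz": 0.01, "wx": 0, "wy": 0, "wz": 0, "fingers": 1}
    - {"tx": 0, "ty": 0, "tz": 0.01, "wx": 0, "wy": 0, "wz": 0, "fingers": 1}
    - {"tx": 0, "ty": 0, "tz": 0, "wx": 0, "wy": 0, "wz": 0, "fingers": 1}

```text
time: 17.38
tcp_pos: [0.5822, -0.0353, 0.363]
ee_rot: [-0.0, 0.995, 0.1, -0.001]
force: [-0.4, -0.6, -2.1]
width: 0.0215
```

drive_tool:
  deltas:
    - {"tx": 0, "ty": 0, "tz": 0.01, "wx": 0, "wy": 0, "wz": 0, "fingers": 1}
    - {"tx": 0, "ty": 0, "tz": 0.01, "wx": 0, "wy": 0, "wz": 0, "fingers": 1}
    - {"tx": 0, "ty": 0, "tz": 0.01, "wx": 0, "wy": 0, "wz": 0, "fingers": 1}
    - {"tx": 0, "ty": 0, "tz": 0.006, "wx": 0, "wy": 0, "wz": 0, "fingers": 1}
    - {"tx": 0, "ty": 0, "tz": 0, "wx": 0, "wy": 0, "wz": 0, "fingers": 1}
    - {"tx": 0, "ty": 0, "tz": 0, "wx": 0, "wy": 0, "wz": 0, "fingers": 1}

```text
time: 18.12
tcp_pos: [0.5828, -0.0353, 0.3292]
ee_rot: [0.0, 0.995, 0.1, 0.0]
force: [0.8, -1.3, -1.9]
width: 0.0211
```

drive_tool:
  deltas:
    - {"tx": 0, "ty": 0, "tz": 0.004, "wx": 0, "wy": 0, "wz": 0, "fingers": 1}
    - {"tx": 0, "ty": 0, "tz": 0.004, "wx": 0, "wy": 0, "wz": 0, "fingers": 1}
    - {"tx": 0, "ty": 0, "tz": 0, "wx": 0, "wy": 0, "wz": 0, "fingers": 1}
    - {"tx": 0, "ty": 0, "tz": 0, "wx": 0, "wy": 0, "wz": 0, "fingers": 1}

```text
time: 18.62
tcp_pos: [0.5829, -0.0353, 0.3216]
ee_rot: [0.0, 0.995, 0.1, 0.001]
force: [-0.3, 0.1, 2.8]
width: 0.0212
```

The crown is reached: tip at about 0.0416 and force change about +4.8 N. Pressing on to the stop.

drive_tool:
  deltas:
    - {"tx": 0, "ty": 0, "tz": 0.003, "wx": 0, "wy": 0, "wz": 0, "fingers": 1}
    - {"tx": 0, "ty": 0, "tz": 0.003, "wx": 0, "wy": 0, "wz": 0, "fingers": 1}
    - {"tx": 0, "ty": 0, "tz": 0, "wx": 0, "wy": 0, "wz": 0, "fingers": 1}
    - {"tx": 0, "ty": 0, "tz": 0, "wx": 0, "wy": 0, "wz": 0, "fingers": 1}

```text
time: 19.12
tcp_pos: [0.5829, -0.0353, 0.3156]
ee_rot: [0.0, 0.995, 0.1, 0.001]
force: [-1.2, 0.8, 6.3]
width: 0.021
```

drive_tool:
  deltas:
    - {"tx": 0, "ty": 0, "tz": 0.0015, "wx": 0, "wy": 0, "wz": 0, "fingers": 1}
    - {"tx": 0, "ty": 0, "tz": 0.0015, "wx": 0, "wy": 0, "wz": 0, "fingers": 1}
    - {"tx": 0, "ty": 0, "tz": 0, "wx": 0, "wy": 0, "wz": 0, "fingers": 1}
    - {"tx": 0, "ty": 0, "tz": 0, "wx": 0, "wy": 0, "wz": 0, "fingers": 1}

```text
time: 19.62
tcp_pos: [0.583, -0.0353, 0.313]
ee_rot: [0.0, 0.995, 0.1, 0.001]
force: [-0.5, 0.7, 7.7]
width: 0.0211
```

drive_tool:
  deltas:
    - {"tx": 0, "ty": 0, "tz": 0.001, "wx": 0, "wy": 0, "wz": 0, "fingers": 1}
    - {"tx": 0, "ty": 0, "tz": 0, "wx": 0, "wy": 0, "wz": 0, "fingers": 1}
    - {"tx": 0, "ty": 0, "tz": 0, "wx": 0, "wy": 0, "wz": 0, "fingers": 1}
    - {"tx": 0, "ty": 0, "tz": 0, "wx": 0, "wy": 0, "wz": 0, "fingers": 1}

```text
time: 20.12
tcp_pos: [0.5831, -0.0353, 0.3128]
ee_rot: [0.0, 0.995, 0.1, 0.001]
force: [-3.2, 0.6, 10.6]
width: 0.0211
```

```bash
python3 - <<'E'
from ov import *
ov('z14'); s=go.st()[0]; print(s['force'],s['torque'])
E
```

```text
t 20.12 tcp [ 0.5831 -0.0353  0.3128] yaw 0.2005 tilt [ 0.0016 -0.0003] F [-3.1861  0.6241 10.5702] w 0.0211
turn [ 0.0002 -0.0017  0.5555] shift now axes [-0.0005 -0.0005  0.0688] shift after turn [-0.0005 -0.0002  0.0688]
[-2.6833 -0.5877 10.2465] [0.0783 0.8655 0.0055]
```

View pics/z14.png

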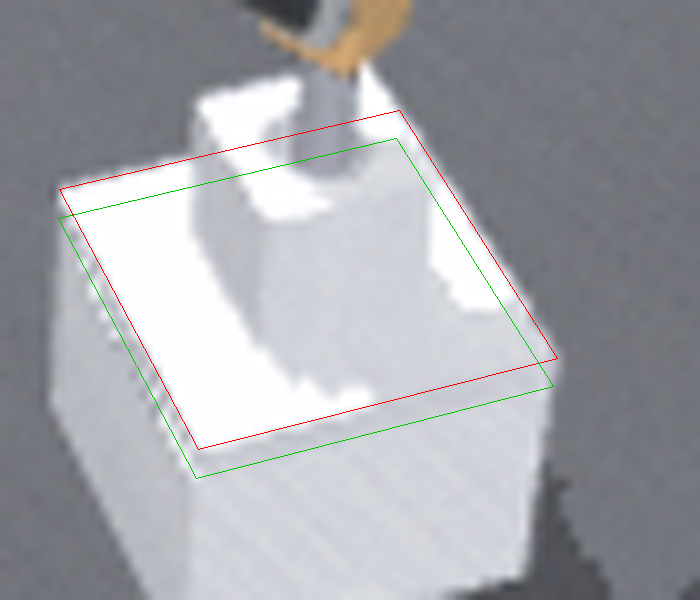

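The plunger is at its stop: the last 1 mm command moved only 0.2 mm and added 3 N. The plate outline hasn't moved. Handing in.

```bash
python3 -c "
from bench import bot
print(bot.job_done())"
```

```text
the job is handed in; nothing more can be done
None
```

I set the guide plate on the housing and released it. I then took the drift from the rightmost rack, passed its shaft through the guide's hole and pressed the plunger down. I handed the job in at about 20 s with the drift still gripped and pressing; no verdict was reported.

My last checks:
- **Plate position:** in the side picture, the plate's outline was within about 1 mm of the flush position, both after release and with the plunger pressed. The top view was blocked by the arm, so this check used one camera only.
- **Plunger:** the tip was at about z = 0.033 m, which is 10 mm of travel. The upward force had risen by about 12.5 N since before contact, and the last 1 mm commanded moved the tool only 0.2 mm. Both suggest the plunger was at its stop.
- **Drift:** it was still held at 21 mm opening, with the tool leaning under 0.002 rad.
- **Side force:** there was about 3 N sideways at the end. The shaft may be lightly touching the hole wall, but the plate did not shift.
- **Springs and tappet:** I never went near them, and I did not measure them again at the end.

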